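# Sort out the mixed-up bench stations

## Task

The four things standing on the small stations along the front of this desk are all on the wrong ones (the similar bottles and stamp by the folders at the far right are not part of this). Rearrange them so that the specimen cup stands in the middle of the balance's round pan, the white bottle in the middle of the stirrer's plate, the dropper bottle in the middle of the round drip tray and the hand stamp in the middle of the square rubber mat. The empty cork mat is free for parking something on the way; keep all four things upright throughout, and let go of them all at the end.

Things in the scene. Friction and masses are not known exactly. Their poses are not given: they have to be found in the camera images.
- cup_mid (a point): screw-top specimen cup, white body 56 mm across with a red lid 62 mm across (the lid is the part from 49 to 65 mm above its foot), 65 mm high; grasp across the lid. The point lies on its axis half-way up, 32.5 mm above its foot; z up. It belongs on the balance.
- bottle_mid (a point): plain white plastic bottle with white screw cap, round, body 46 mm across up to about 70 mm above its foot, shoulder above, 110 mm high overall; grasp across the body. The point lies on its axis half-way up, 55 mm above its foot; z up. It belongs on the stirrer.
- dropper_mid (a point): brown dropper bottle with black rubber teat, round, body 32 mm across up to 60 mm above its foot, 102 mm high overall; grasp across the body. The point lies on its axis half-way up, 51 mm above its foot; z up. It belongs on the drip tray.
- stamp_mid (a point): hand stamp, black and red: a block 32 mm (its x) by 44 mm (its y) in the lowest 44 mm, above it a black handle about 27 mm thick, 92 mm high overall; the handle is fixed. Grasp the block across its 32 mm, with the fingers closing along its x. The point lies on its middle axis half-way up, 46 mm above its foot (2 mm above the top of the block); z up. It belongs on the square rubber mat.
- balance_top (a point): small grey bench balance, fixed, 106 x 92 mm housing, with a round bright steel pan 78 mm across and a black display strip in front of the pan. The point is the centre of the pan's upper face, 36 mm above the desk; x points away from its display, z up.
- stirrer_top (a point): low white bench stirrer, fixed, 100 x 90 mm, with a white square-cornered plate 88 x 82 mm on top and two black knobs on its front. The point is the centre of the plate's upper face, 36 mm above the desk; x points away from its knobs, z up.
- drip_tray_top (a point): round white drip tray, fixed, 98 mm across outside, about 88 mm inside, with a low rim 9 mm above the desk. The point is the centre of its inner floor, 4 mm above the desk; z up.
- stamp_mat_top (a point): square black rubber mat with a thin grey border line, fixed, 92 x 92 mm, 4 mm thick. The point is the centre of its upper face; z up.
- cork_mat_top (a point): round brown cork mat, fixed, 94 mm across, 4 mm thick, empty at the start. The point is the centre of its upper face; z up.
There are look-alikes about, which are no part of the job. Of the things that look like the part that bears drip_tray_top, take the one that is farthest to the robot's right at the start.

How it is judged:
At the end, for the whole second after the job is handed in: Cup on the balance pan, white bottle on the stirrer plate, dropper bottle in the drip tray and stamp on the rubber mat: each upright (within 0.1 rad), standing on its place (height within 6 mm), its axis within 15 mm of the place's centre, at rest and not touched by the fingers (horizontal distance between cup_mid and balance_top below 0.015 m and z of cup_mid in the frame of balance_top between 0.0265 and 0.0385 m and angle between each of cup_mid, bottle_mid, dropper_mid, stamp_mid's own z axis and vertical below 0.1 rad and linear speed of each of cup, bottle, dropper, stamp below 0.02 m/s and contact force between each of cup, bottle, dropper, stamp and the fingers below 0.05 N and horizontal distance between bottle_mid and stirrer_top below 0.015 m and z of bottle_mid in the frame of stirrer_top between 0.049 and 0.061 m and horizontal distance between dropper_mid and drip_tray_top below 0.015 m and z of dropper_mid in the frame of drip_tray_top between 0.045 and 0.057 m and horizontal distance between stamp_mid and stamp_mat_top below 0.015 m and z of stamp_mid in the frame of stamp_mat_top between 0.04 and 0.052 m).
It fails at once if the specimen cup is tipped over (more than 0.6 rad from upright) (angle between cup_mid's own z axis and vertical above 0.6 rad).
It fails at once if the white bottle is tipped over (more than 0.6 rad from upright) (angle between bottle_mid's own z axis and vertical above 0.6 rad).
It fails at once if the dropper bottle is tipped over (more than 0.6 rad from upright) (angle between dropper_mid's own z axis and vertical above 0.6 rad).
It fails at once if the stamp is tipped over (more than 0.6 rad from upright) (angle between stamp_mid's own z axis and vertical above 0.6 rad).
It also fails if it takes over 141 s, if anything falls off the work surface, if the arm or the gripper's body presses on something with over 40 N, if the wrist force passes 120 N, or if a joint passes its speed limit or range.

## Robot

A 6-joint arm with a two-finger parallel gripper is mounted at the origin on a cart in front of the work surface, level with it; the furniture and walls round the work are solid. World frame = base frame: x ahead of the robot, y to its left, z up, the work surface at z = 0. Lengths are in m, angles in rad, forces in N, time in s.
With the tool pointing down it reaches from about 0.35 to 0.975 m from the base axis. Payload 4.9 kg.
Tool frame: the origin (TCP) lies on the centre line of the jaws, within the pads' length; the fingertips stand 25 mm ahead of it and the grasp point (between the pads) lies 6 mm ahead of it; z points along the fingers, y is the line along which they close (so a half turn about z gives the same grasp; the last joint's range is limited). The gripper opens to 85 mm and grips with 20 to 120 N. Pads are 22 mm wide; open, the fingers measure 114 mm over their backs; the gripper's body (76 mm by 85 mm) begins 54 mm behind the grasp point. The pads swing forward as they close: fully open they stand 13 mm farther back than shut.
Start: joints at [1.2, 0.053, 1.613, -0, 1.476, -0.119], TCP at [0.156, 0.605, 0.256] pointing down, gripper open.
Joint ranges: [-3.01, 3.01], [-1.01, 2.22], [0.06, 2.58], [-1.02, 4.17], [0.09, 2.62], [-3.14, 3.14]. Speed limits (rad/s): [2.57, 2.57, 3.14, 3.14, 3.14, 3.14].

## Interface

Orientations are given as a unit quaternion [w, x, y, z].
In Python, from plant import state, grab_frame, get_calibration, job gives the robot as it stands. The module is installed in compiled form; this text tells all that it offers.
- The arm moves only by the tool move_arm, never from a script. Its argument "targets" is a list that holds one entry, the list of rows, each a list of 5 numbers: the opening in per cent of the stroke, from 0 (shut) to 100 (fully open), then the shift along the tool's x, y, z as a fraction of full scale, then the turn about the tool's z as a fraction of full scale. A call has 1 to 5 rows; each row shifts and turns the commanded pose from where the row before left it, along the tool's axes as they then stand; what a row does not reach is not made up. Full scale, the value 1, is 0.6 m for a shift and 6 degrees for a turn. A row lasts 1/12 s, in which the tool goes at most 41.7 mm and 7.16 degrees, less where a joint would pass 70% of its speed; a pose out of reach is approached as far as the arm can. A call with a number of a shift or a turn outside -1 to 1 is refused whole. A call with a gripper value outside its range is refused whole. The fingers move at their own pace and stop on an object; the grip force is fixed at half the most. Time passes only in rows, so rows that do not move let the fingers close. It gives the time, the measured TCP pose, the force, the opening and the grip force at its end, in the units of the state.
- state(): the state, without advancing time (a new reading comes with each control period).
- grab_frame(name): name is "side" or "top"; returns the picture (480x640x3 uint8, red, green, blue); there is no depth.
- get_calibration(name): a dict with "vertical_fov" (degrees; the focal length in pixels is half the picture's height over the tangent of half this angle, whatever the lens; pixels are square), "cx", "cy" (the principal point, pixels), "dist_coeffs" ([k1, k2, p1, p2, k3] as OpenCV has them; the pictures are not rectified), "R" (3x3) and "t" (3): a world point X has camera coordinates R X + t. Camera axes: x right, y down, z forward; pixel columns grow to the right and rows downward; lengths in m; the calibration is good to about 2 mm. A picture is of the moment at which its call begins. get_calibration takes no time and is no camera call.
- job.job_done(): hands the job in; it is judged then, once.
The state is a dict: "time": time; "joint_pos": joint angles; "joint_vel": joint speeds; "joint_efforts": joint torques, N m; "tool_pos": TCP position; "tool_rot": TCP orientation; "contact_force": force on the tool from outside, world axes, zero at the start; "ft_torque": the same for the moment, N m; "gripper_width": opening from 0.0 (shut) to 1.0 (fully open); "grasp_force": force on a finger pad.
Only numpy, scipy, OpenCV 4.12 (cv2) and the standard library are available. Lean on these libraries where they do the work, as an engineer would, in place of code of your own. Each camera call takes 0.05 s, during which the arm holds its last target. There are 200 camera calls.

## Working session

There is one attempt and no reset: what is moved stays moved. The work goes in short steps, Python scripts to look and compute and a tool call to move; the robot and the scene stay as the last step left them, time stands still between calls to the robot, and variables do not carry over. Pictures are saved under pics/ and viewed, at most 14 in all, crops included, and the job is handed in when it is done.

Besides the shell and the picture viewer there is one more tool, called by a JSON object that holds its "fn" and its "kwargs". move_arm: Moves the arm, as the interface text tells. Shift numbers are shares of 0.6 m and turn numbers shares of 6 degrees, none past 1 either way. Its arguments: {"type":"object","properties":{"targets":{"type":"array"}},"required":["targets"]}

```bash
mkdir -p pics; python3 - <<'E'
from plant import *
import cv2
for n in("side","top"):
    cv2.imwrite(f"pics/{n}0.png",grab_frame(n)[:,:,::-1]); c=get_calibration(n); print(n,c)
s=state();print(s)
E
```

```text
side {'vertical_fov': 45.83396319758633, 'cx': 317.8587615951273, 'cy': 250.59416966297272, 'dist_coeffs': array([-0.10090588,  0.        ,  0.        ,  0.        ,  0.        ]), 'R': array([[ 0.84316552, -0.53757369,  0.0092971 ],
       [-0.27060559, -0.4392506 , -0.85663967],
       [ 0.46459071,  0.71977319, -0.5158314 ]]), 't': array([-0.47073568,  0.21598091,  1.3365359 ])}
top {'vertical_fov': 52.824691486017215, 'cx': 321.38126228357356, 'cy': 241.631764284104, 'dist_coeffs': array([-0.10141407,  0.        ,  0.        ,  0.        ,  0.        ]), 'R': array([[ 0.01755257, -0.99965966, -0.01929951],
       [-0.98292255, -0.01371588, -0.18350786],
       [ 0.1831807 ,  0.02219096, -0.98282877]]), 't': array([0.02887323, 0.55774282, 1.09355801])}
{'time': 0.1, 'joint_pos': array([ 1.20001159e+00,  5.32897171e-02,  1.61415474e+00, -6.94918108e-06,
        1.47605378e+00, -1.18943343e-01]), 'joint_vel': array([-0.00025768, -0.00064494, -0.00325756,  0.00012029, -0.00150284,
        0.00086508]), 'joint_efforts': array([-8.70716781e-05, -3.94910789e+01, -3.71358669e+01, -1.48503382e-04,
        4.01643512e-03,  1.58439491e-05]), 'tool_pos': array([0.15551577, 0.60479512, 0.2551878 ]), 'tool_rot': array([-2.27625445e-04,  1.25587808e-01,  9.92082050e-01, -9.25212629e-04]), 'contact_force': array([ 0.25396773, -0.03075924,  0.5517616 ]), 'ft_torque': array([0.0715188 , 0.02281297, 0.00507023]), 'grasp_force': 0.0, 'gripper_width': 1.0002819620869183}
```

View pics/top0.png

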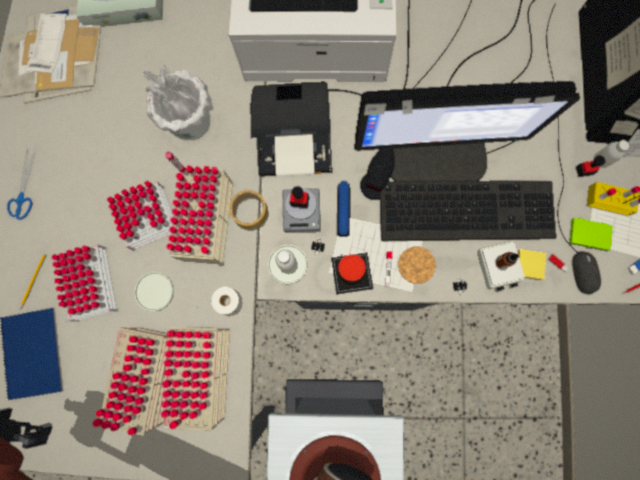

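View pics/side0.png

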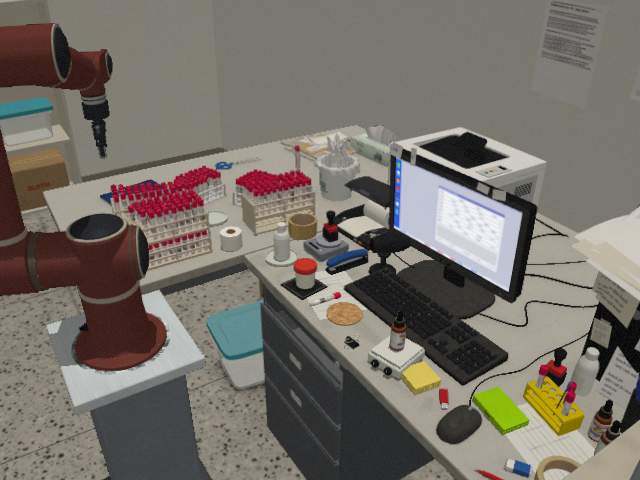

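The stamp is on the balance (top image, 300,203), the white bottle on the tray (288,264), the cup on the rubber mat (351,270), the dropper on the stirrer (505,263), and the cork mat is empty (417,265). There are two tray candidates, (288,264) and (154,292). The one at (288,264) is farther right, so it is the one meant. I'll confirm that in enlarged crops.

```bash
python3 - <<'E'
import cv2
t=cv2.imread("pics/top0.png"); s=cv2.imread("pics/side0.png")
cv2.imwrite("pics/tA.png",cv2.resize(t[175:305,255:455],None,fx=4,fy=4,interpolation=cv2.INTER_CUBIC))
cv2.imwrite("pics/tB.png",cv2.resize(t[230:300,460:560],None,fx=6,fy=6,interpolation=cv2.INTER_CUBIC))
cv2.imwrite("pics/sA.png",cv2.resize(s[200:390,250:450],None,fx=3,fy=3,interpolation=cv2.INTER_CUBIC))
E
```

```text
(no output)
```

View pics/tA.png

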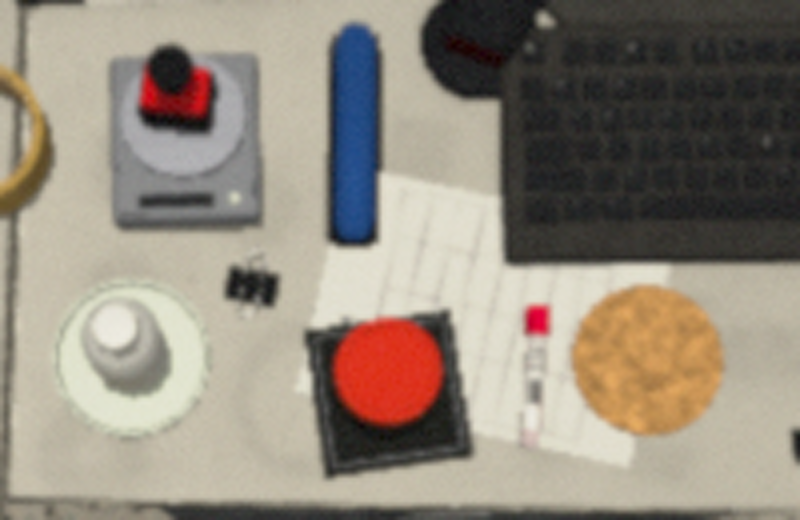

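View pics/tB.png

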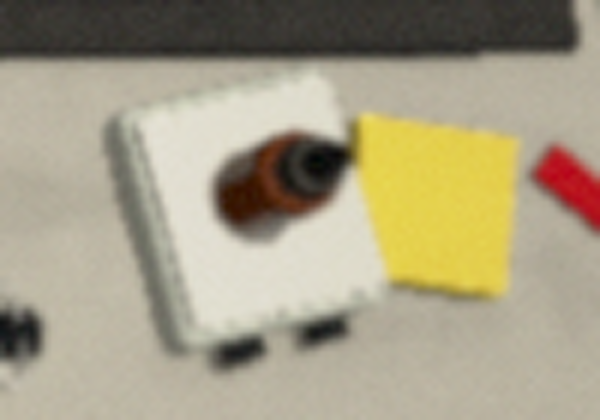

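View pics/sA.png

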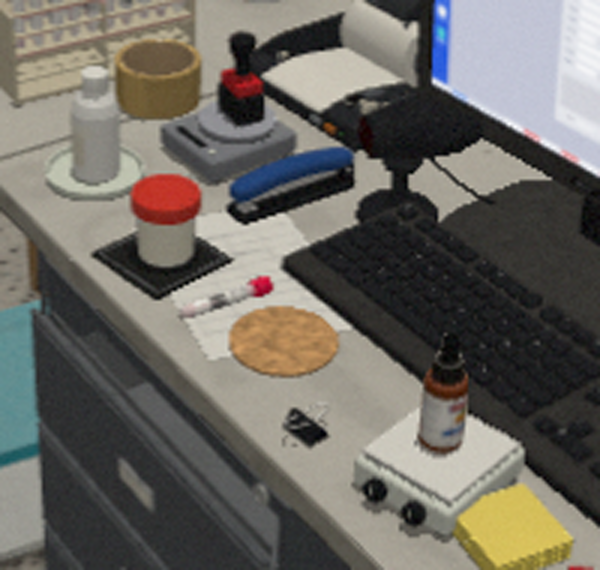

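The tray at (288,264) has the bottle standing in it and is the right-most tray, so it is confirmed. Next I'll compute positions from both views and overlay models to check them.

```bash
cat >h.py <<'E'
import numpy as np, cv2
from plant import *
C={n:get_calibration(n) for n in("side","top")}
def K(c): f=240/np.tan(np.radians(c["vertical_fov"])/2); return np.array([[f,0,c["cx"]],[0,f,c["cy"]],[0,0,1]])
def back(n,uv,z):
    c=C[n]; p=cv2.undistortPoints(np.array([[uv]],float),K(c),c["dist_coeffs"])[0,0]
    o=-c["R"].T@c["t"]; d=c["R"].T@[p[0],p[1],1]
    return (o+d*(z-o[2])/d[2])[:2]
def proj(n,P):
    c=C[n]; return cv2.projectPoints(np.atleast_2d(np.array(P,float)),cv2.Rodrigues(c["R"])[0],c["t"],K(c),c["dist_coeffs"])[0][:,0]
def ring(x,y,z,r): a=np.linspace(0,2*np.pi,60); return np.c_[x+r*np.cos(a),y+r*np.sin(a),0*a+z]
def rect(x,y,z,a,b,th):
    q=np.array([[1,1],[1,-1],[-1,-1],[-1,1],[1,1]])*[a/2,b/2]; R=np.array([[np.cos(th),-np.sin(th)],[np.sin(th),np.cos(th)]])
    return np.c_[q@R.T+[x,y],np.full(5,z)]
def crop(img,n,x0,y0,x1,y1,k,curves,out):
    im=cv2.resize(img[y0:y1,x0:x1],None,fx=k,fy=k,interpolation=cv2.INTER_CUBIC)
    for P in curves:
        q=(proj(n,P)-[x0,y0]+.5)*k-.5
        cv2.polylines(im,[np.round(q*16).astype(np.int32)],False,(255,255,0),1,cv2.LINE_AA,4)
    cv2.imwrite(out,im)
E
python3 - <<'E'
from h import *
A=lambda u,v:((u+.5)/4-.5+255,(v+.5)/4-.5+175)
B=lambda u,v:((u+.5)/6-.5+460,(v+.5)/6-.5+230)
S=lambda u,v:((u+.5)/3-.5+250,(v+.5)/3-.5+200)
for n,c,p,z in [("pan","top",A(183,114),.036),("stampknob","top",A(171,68),.122),("stampblock","top",A(179,92),.08),("bottle","top",A(113,327),.114),("tray","top",A(132,358),.009),("cup","top",A(388,371),.069),
 ("mat","top",A(388.5,393),.004),("cork","top",A(648,360),.004),("stir","top",B(258,205),.036),("drop","top",B(322,157),.138),
 ("s cork","side",S(284,341),.004),("s pan","side",S(237,124),.036),("s cup","side",S(165,193),.069),("s tray","side",S(96,170),.009),("s bottle","side",S(95,72),.114),("s dropper","side",S(449,338),.138),("s stir","side",S(440,456),.036),("s mat","side",S(162,257),.004)]:
    print(n,back(c,p,z).round(4))
for q in [(307,333),(449,311),(470,453),(328,476)]: print("matc",back("top",A(*q),.004))
for q in [(135,117),(322,70),(385,292),(190,343)]: print("stc",back("top",B(*q),.036))
for q in [(145,68),(214,64),(211,120),(140,111)]: print("stamp",back("top",A(*q),.08))
E
```

```text
pan [0.6552 0.0911]
stampknob [0.659  0.0927]
stampblock [0.6567 0.0907]
bottle [0.511  0.1216]
tray [0.5081 0.1202]
cup [ 0.4945 -0.0337]
mat [ 0.4896 -0.0367]
cork [ 0.5121 -0.1957]
stir [ 0.5122 -0.3981]
drop [ 0.5155 -0.3863]
s cork [ 0.514 -0.194]
s pan [0.6504 0.0855]
s cup [ 0.4967 -0.0301]
s tray [0.5104 0.1216]
s bottle [0.5146 0.126 ]
s dropper [ 0.5125 -0.3958]
s stir [ 0.5075 -0.4053]
s mat [ 0.4914 -0.0333]
matc [0.52592264 0.01349401]
matc [ 0.54083753 -0.07360197]
matc [ 0.45366609 -0.0864736 ]
matc [ 0.4384587  -0.00046256]
stc [ 0.54732578 -0.34946683]
stc [ 0.56761791 -0.42738353]
stc [ 0.47770475 -0.44848599]
stc [ 0.45665152 -0.36803045]
stamp [0.67118703 0.11124825]
stamp [0.67408498 0.0704965 ]
stamp [0.63989521 0.07146969]
stamp [0.64487729 0.11339863]
```

```bash
python3 - <<'E'
from h import *
t=cv2.imread("pics/top0.png"); s=cv2.imread("pics/side0.png")
G=[ring(.655,.091,.036,.039),rect(.657,.091,.08,.032,.044,0),rect(.657,.091,.036,.032,.044,0),ring(.5125,.123,.004,.023),ring(.5125,.123,.074,.023),
 ring(.509,.1205,.009,.049),ring(.495,-.032,.069,.031),ring(.495,-.032,.004,.028),rect(.490,-.036,.004,.092,.092,np.radians(-10+20)),ring(.513,-.195,.004,.047),
 rect(.512,-.398,.036,.088,.082,np.radians(-14)),ring(.514,-.392,.036,.016),ring(.514,-.392,.096,.016)]
a=[(t,"top",265,180,320,220,8),(t,"top",262,235,400,300,5),(t,"top",470,235,530,295,6),(s,"side",300,220,350,270,8),(s,"side",250,220,330,300,5),(s,"side",355,310,430,390,5)]
ims=[]
for i,(im,n,*r,k) in enumerate(a): crop(im,n,*r,k,G,f"/tmp/o{i}.png"); ims.append(cv2.imread(f"/tmp/o{i}.png"))
def st(l):
    W=800; H=max(x.shape[0] for x in l); o=np.zeros((H,sum(x.shape[1] for x in l),3),np.uint8); u=0
    for x in l: o[:x.shape[0],u:u+x.shape[1]]=x; u+=x.shape[1]
    return o
def vs(*l):
    W=max(x.shape[1] for x in l); return np.vstack([np.pad(x,((0,0),(0,W-x.shape[1]),(0,0))) for x in l])
o=vs(st([ims[0],ims[2]]),)
print(o.shape); cv2.imwrite("pics/o1.png",o)
cv2.imwrite("pics/o2.png",ims[1])
cv2.imwrite("pics/o3.png",st([ims[4],cv2.resize(ims[3],(400,400))]))
E
```

```text
(360, 800, 3)
```

View pics/o1.png

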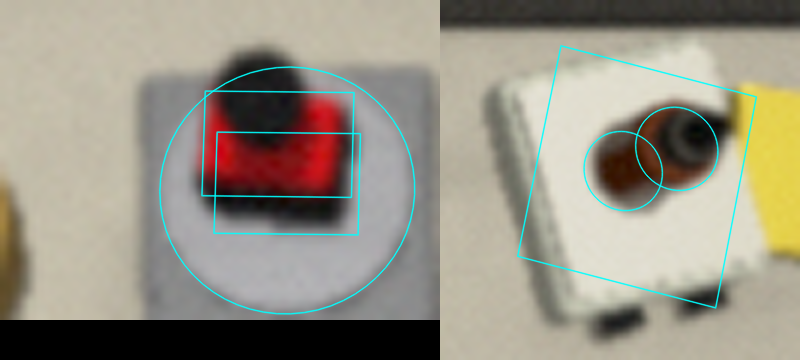

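View pics/o2.png

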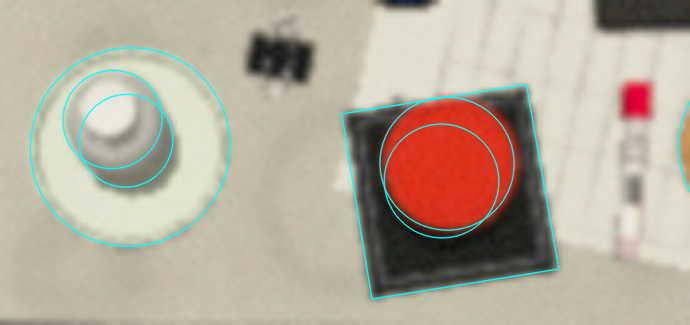

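View pics/o3.png

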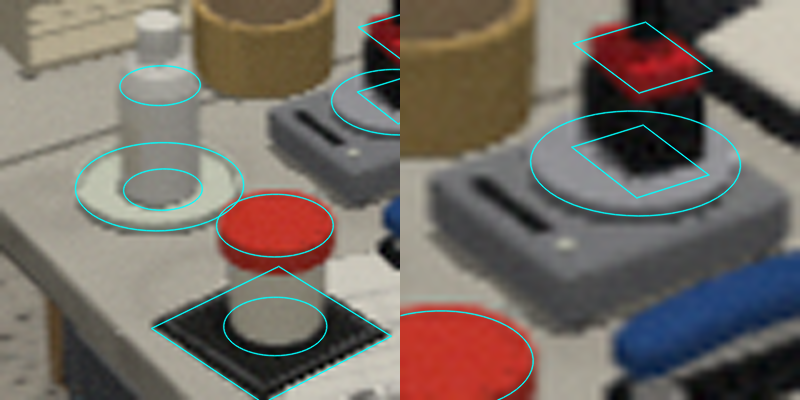

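The overlays fit. The stirrer yaw sign was wrong, but its centre holds. The cup is at about (.495,-.033) and the bottle at (.5125,.122). Next I'll refine the stamp's yaw and check the printer behind it.

```bash
python3 - <<'E'
from h import *
t=cv2.imread("pics/top0.png"); s=cv2.imread("pics/side0.png")
rows=[]
for x,y,th in [(.657,.0935,-6),(.657,.0935,-12)]:
    th=np.radians(th); r0=rect(x,y,.036,.032,.044,th); r1=rect(x,y,.08,.032,.044,th); G=[r0,r1]+[np.array([a,b]) for a,b in zip(r0[:4],r1[:4])]
    crop(t,"top",280,180,320,210,8,G,"/tmp/a.png"); crop(s,"side",310,210,350,240,8,G,"/tmp/b.png")
    rows.append(np.hstack([cv2.imread("/tmp/a.png"),cv2.imread("/tmp/b.png")]))
cv2.imwrite("pics/o4.png",np.vstack(rows))
for z in (0,.05,.1): print("printer front",z,back("top",(290,176),z))
E
```

```text
printer front 0 [0.73624593 0.12197564]
printer front 0.05 [0.71973674 0.11731696]
printer front 0.1 [0.70322754 0.11265828]
```

View pics/o4.png

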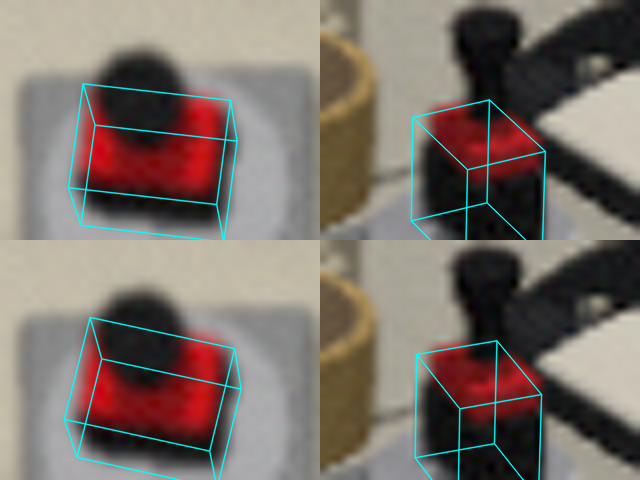

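{"fn": "move_arm", "kwargs": {"targets": [[[100,0,0,0,1],[100,0,0,0,1],[100,0,0,0,1],[100,0,0,0,1],[100,0,0,0,1]]]}}

```text
time: 0.52
tool_pos: [0.1556, 0.6049, 0.2555]
tool_rot: [0.0, 0.38, 0.925, -0.001]
contact_force: [-0.4, 0.5, 0.4]
gripper_width: 1.0
grasp_force: 0.0
```

{"fn": "move_arm", "kwargs": {"targets": [[[100,0,0,0,1],[100,0,0,0,1],[100,0,0,0,1],[100,0,0,0,1],[100,0,0,0,1]]]}}

```text
time: 0.93
tool_pos: [0.1556, 0.605, 0.2555]
tool_rot: [0.0, 0.607, 0.795, -0.001]
contact_force: [0.1, 0.3, 0.4]
gripper_width: 1.001
grasp_force: 0.0
```

{"fn": "move_arm", "kwargs": {"targets": [[[100,0,0,0,1],[100,0,0,0,1],[100,0,0,0,0.6],[100,0,0,0,0],[100,0,0,0,0]]]}}

```text
time: 1.35
tool_pos: [0.1556, 0.605, 0.2557]
tool_rot: [0.0, 0.707, 0.708, -0.0]
contact_force: [-1.2, -0.0, -0.9]
gripper_width: 1.001
grasp_force: 0.0
```

{"fn": "move_arm", "kwargs": {"targets": [[[100,-0.0532,0.0283,0,0],[100,-0.0532,0.0283,0,0],[100,-0.0532,0.0283,0,0],[100,-0.0532,0.0283,0,0],[100,-0.0532,0.0283,0,0]]]}}

```text
time: 1.77
tool_pos: [0.2408, 0.4441, 0.256]
tool_rot: [0.0, 0.706, 0.708, -0.0]
contact_force: [0.4, 0.7, -0.4]
gripper_width: 0.997
grasp_force: 0.0
```

{"fn": "move_arm", "kwargs": {"targets": [[[100,-0.0532,0.0283,0,0],[100,-0.0532,0.0283,0,0],[100,-0.0532,0.0283,0,0],[100,-0.0532,0.0283,0,0],[100,-0.0532,0.0283,0,0]]]}}

```text
time: 2.18
tool_pos: [0.3257, 0.2844, 0.2563]
tool_rot: [0.0, 0.706, 0.708, 0.0]
contact_force: [1.2, 0.5, -0.3]
gripper_width: 0.996
grasp_force: 0.0
```

{"fn": "move_arm", "kwargs": {"targets": [[[100,-0.0532,0.0283,0,0],[100,-0.0532,0.0283,0,0],[100,-0.0532,0.0283,0,0],[100,-0.0532,0.0283,0,0],[100,-0.0532,0.0283,0,0]]]}}

```text
time: 2.6
tool_pos: [0.4106, 0.1246, 0.2564]
tool_rot: [0.0, 0.707, 0.708, 0.0]
contact_force: [0.8, -0.6, 0.2]
gripper_width: 1.003
grasp_force: 0.0
```

{"fn": "move_arm", "kwargs": {"targets": [[[100,-0.0532,0.0283,0,0],[100,-0.0532,0.0283,0,0],[100,-0.0532,0.0283,0,0],[100,-0.0532,0.0283,0,0],[100,-0.0532,0.0283,0,0]]]}}

```text
time: 3.02
tool_pos: [0.4954, -0.0352, 0.2563]
tool_rot: [0.0, 0.707, 0.707, 0.0]
contact_force: [0.5, 0.9, 0.1]
gripper_width: 1.001
grasp_force: 0.0
```

{"fn": "move_arm", "kwargs": {"targets": [[[100,0,0,0,0],[100,0,0,0,0],[100,0,0,0,0]]]}}

```text
time: 3.27
tool_pos: [0.4947, -0.0331, 0.256]
tool_rot: [-0.001, 0.707, 0.707, -0.0]
contact_force: [0.5, 0.3, -0.3]
gripper_width: 1.0
grasp_force: 0.0
```

{"fn": "move_arm", "kwargs": {"targets": [[[100,0,0,0.06,0],[100,0,0,0.06,0],[100,0,0,0.06,0],[100,0,0,0.06,0],[100,0,0,0.05,0]]]}}

```text
time: 3.68
tool_pos: [0.4935, -0.0315, 0.08]
tool_rot: [-0.001, 0.706, 0.708, -0.0]
contact_force: [0.1, -0.2, -0.1]
gripper_width: 0.999
grasp_force: 0.0
```

{"fn": "move_arm", "kwargs": {"targets": [[[100,0,0,0.033,0],[100,0,0,0,0],[100,0,0,0,0],[30,0,0,0,0],[30,0,0,0,0]]]}}

```text
time: 4.1
tool_pos: [0.4967, -0.0332, 0.0651]
tool_rot: [0.002, 0.707, 0.707, 0.001]
contact_force: [-0.4, 0.2, 0.5]
gripper_width: 0.75
grasp_force: 0.5
```

{"fn": "move_arm", "kwargs": {"targets": [[[30,0,0,0,0],[30,0,0,0,0],[30,0,0,0,0],[30,0,0,0,0],[30,0,0,0,0]]]}}

```text
time: 4.52
tool_pos: [0.4972, -0.0336, 0.0656]
tool_rot: [0.002, 0.707, 0.707, 0.001]
contact_force: [-1.7, 1.3, 6.5]
gripper_width: 0.701
grasp_force: 64.9
```

{"fn": "move_arm", "kwargs": {"targets": [[[30,0,0,-0.03,0],[30,0,0,-0.045,0],[30,0,0,-0.045,0],[30,-0.045,0.005,0,0],[30,-0.055,0.006,0,0]]]}}

```text
time: 4.93
tool_pos: [0.5037, -0.0932, 0.1386]
tool_rot: [0.003, 0.706, 0.708, 0.002]
contact_force: [-0.1, -0.5, -0.6]
gripper_width: 0.699
grasp_force: 64.9
```

{"fn": "move_arm", "kwargs": {"targets": [[[30,-0.055,0.005,0,0],[30,-0.055,0.005,0,0],[30,-0.04,0.005,0,0],[30,-0.02,0,0,0],[30,0,0,0,0]]]}}

```text
time: 5.35
tool_pos: [0.511, -0.1976, 0.1357]
tool_rot: [0.001, 0.708, 0.706, 0.0]
contact_force: [0.2, -0.2, -0.2]
gripper_width: 0.701
grasp_force: 64.9
```

{"fn": "move_arm", "kwargs": {"targets": [[[30,0,0,0.045,0],[30,0,0,0.045,0],[30,0,0,0.02,0],[30,0,0,0,0],[30,0,0,0,0]]]}}

```text
time: 5.77
tool_pos: [0.5104, -0.1942, 0.0684]
tool_rot: [-0.0, 0.707, 0.707, 0.0]
contact_force: [-0.6, 0.4, -0.5]
gripper_width: 0.705
grasp_force: 66.4
```

{"fn": "move_arm", "kwargs": {"targets": [[[30,0,0,0.004,0],[30,0,0,0,0],[30,0,0,0,0]]]}}

```text
time: 6.02
tool_pos: [0.5109, -0.1951, 0.0667]
tool_rot: [0.0, 0.707, 0.707, 0.0]
contact_force: [0.2, -0.4, -1.0]
gripper_width: 0.7
grasp_force: 66.4
```

{"fn": "move_arm", "kwargs": {"targets": [[[30,0,0,0.004,0],[30,0,0,0,0],[30,0,0,0,0]]]}}

```text
time: 6.27
tool_pos: [0.5112, -0.1956, 0.0651]
tool_rot: [0.001, 0.707, 0.707, 0.0]
contact_force: [-2.4, 0.7, 4.8]
gripper_width: 0.699
grasp_force: 67.0
```

{"fn": "move_arm", "kwargs": {"targets": [[[30,0,0,0.002,0],[30,0,0,0,0],[30,0,0,0,0]]]}}

```text
time: 6.52
tool_pos: [0.5113, -0.1959, 0.065]
tool_rot: [0.001, 0.707, 0.707, -0.0]
contact_force: [-4.5, 0.7, 11.6]
gripper_width: 0.7
grasp_force: 67.6
```

{"fn": "move_arm", "kwargs": {"targets": [[[100,0,0,-0.003,0],[100,0,0,0,0],[100,0,0,0,0],[100,0,0,0,0],[100,0,0,-0.02,0]]]}}

```text
time: 6.93
tool_pos: [0.5085, -0.1942, 0.0737]
tool_rot: [-0.003, 0.707, 0.707, -0.001]
contact_force: [-0.5, 0.4, -0.9]
gripper_width: 1.0
grasp_force: 0.0
```

{"fn": "move_arm", "kwargs": {"targets": [[[100,0,0,-0.055,0],[100,0,0,-0.06,0],[100,0,0,-0.06,0],[100,0,0,-0.06,0],[100,0,0,-0.05,0]]]}}

```text
time: 7.35
tool_pos: [0.5108, -0.1954, 0.2512]
tool_rot: [0.001, 0.707, 0.707, 0.0]
contact_force: [1.6, -0.1, 1.3]
gripper_width: 1.001
grasp_force: 0.0
```

{"fn": "move_arm", "kwargs": {"targets": [[[100,0.04825,0.0243,0,0],[100,0.04825,0.0243,0,0],[100,0.04825,0.0243,0,0],[100,0.04825,0.0243,0,0],[100,0.04825,0.0243,0,0]]]}}

```text
time: 7.77
tool_pos: [0.5839, -0.0492, 0.2483]
tool_rot: [0.0, 0.707, 0.707, 0.0]
contact_force: [0.6, -0.1, -0.8]
gripper_width: 1.0
grasp_force: 0.0
```

{"fn": "move_arm", "kwargs": {"targets": [[[65,0.04825,0.0243,0,0],[65,0.04825,0.0243,0,0],[65,0.04825,0.0243,0,0],[65,0.04825,0.0243,0,0],[65,0.04825,0.0243,0,0]]]}}

```text
time: 8.18
tool_pos: [0.6569, 0.0958, 0.248]
tool_rot: [0.0, 0.707, 0.707, 0.0]
contact_force: [-0.1, -0.3, 0.6]
gripper_width: 0.651
grasp_force: 0.0
```

{"fn": "move_arm", "kwargs": {"targets": [[[65,0,0,0,0.7],[65,0,0,0,0.63],[65,0,0,0,0],[65,0,0,0,0],[65,0,0,0,0]]]}}

```text
time: 8.6
tool_pos: [0.6564, 0.0939, 0.2477]
tool_rot: [0.0, 0.754, 0.656, 0.0]
contact_force: [0.1, -0.6, 0.3]
gripper_width: 0.654
grasp_force: 0.0
```

```bash
python3 - <<'E'
from h import *
t=grab_frame("top")[:,:,::-1]; s=grab_frame("side")[:,:,::-1]; print(state()["tool_pos"])
cv2.imwrite("pics/top1.png",t); cv2.imwrite("pics/side1.png",s)
crop(t,"top",245,150,445,300,2,[ring(.513,-.195,.069,.031)],"/tmp/a.png"); crop(s,"side",245,140,445,340,2,[ring(.513,-.195,.069,.031),ring(.513,-.195,.004,.028),ring(.513,-.195,.004,.047)],"/tmp/b.png")
a,b=cv2.imread("/tmp/a.png"),cv2.imread("/tmp/b.png"); cv2.imwrite("pics/o5.png",np.hstack([np.pad(a,((0,100),(0,0),(0,0))),b]))
E
```

```text
[0.65637608 0.09371406 0.2475918 ]
```

View pics/o5.png

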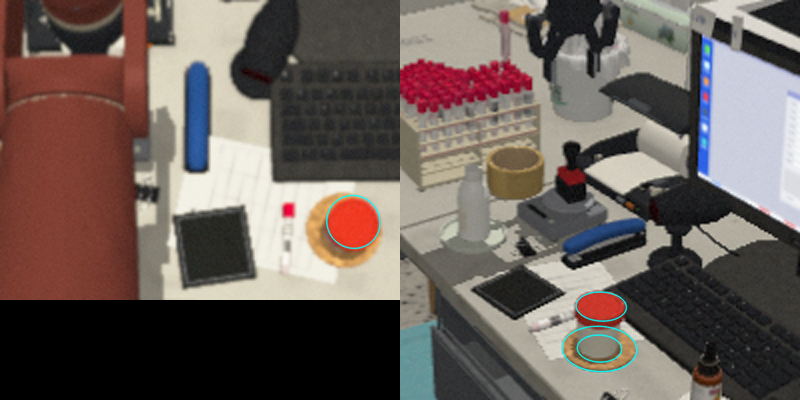

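The cup is upright on the cork, at about (.512,-.195). Next is the stamp: descend and grip.

{"fn": "move_arm", "kwargs": {"targets": [[[65,0,0,0.05,0],[65,0,0,0.06,0],[65,0,0,0.06,0],[65,0,0,0.06,0],[65,0,0,0.025,0]]]}}

```text
time: 9.12
tool_pos: [0.653, 0.0936, 0.0883]
tool_rot: [-0.003, 0.755, 0.656, -0.003]
contact_force: [0.1, -0.7, -0.9]
gripper_width: 0.645
grasp_force: 0.0
```

{"fn": "move_arm", "kwargs": {"targets": [[[65,0,0,0.016,0],[65,0,0,0,0],[65,0,0,0,0]]]}}

```text
time: 9.37
tool_pos: [0.6576, 0.0941, 0.0864]
tool_rot: [0.001, 0.755, 0.656, 0.001]
contact_force: [0.2, 0.1, 0.5]
gripper_width: 0.647
grasp_force: 0.0
```

{"fn": "move_arm", "kwargs": {"targets": [[[10,0,0,0,0],[10,0,0,0,0],[10,0,0,0,0],[10,0,0,0,0],[10,0,0,0,0]]]}}

```text
time: 9.78
tool_pos: [0.6587, 0.0942, 0.0881]
tool_rot: [0.002, 0.755, 0.656, 0.002]
contact_force: [0.3, -0.9, 6.1]
gripper_width: 0.357
grasp_force: 60.6
```

{"fn": "move_arm", "kwargs": {"targets": [[[10,0,0,0,0],[10,0,0,0,0],[10,0,0,0,0]]]}}

```text
time: 10.03
tool_pos: [0.6587, 0.0942, 0.0882]
tool_rot: [0.002, 0.755, 0.656, 0.002]
contact_force: [1.0, -0.8, 5.7]
gripper_width: 0.357
grasp_force: 60.6
```

{"fn": "move_arm", "kwargs": {"targets": [[[10,0,0,-0.03,0],[10,0,0,-0.06,0],[10,0,0,-0.06,0],[10,0,0,0,-0.7],[10,0,0,0,-0.63]]]}}

```text
time: 10.45
tool_pos: [0.6587, 0.0943, 0.1798]
tool_rot: [0.003, 0.706, 0.708, 0.003]
contact_force: [0.2, -0.4, -2.0]
gripper_width: 0.351
grasp_force: 59.8
```

{"fn": "move_arm", "kwargs": {"targets": [[[10,-0.018,-0.023,0,0],[10,-0.036,-0.0465,0,0],[10,-0.036,-0.0465,0,0],[10,-0.036,-0.0465,0,0],[10,-0.036,-0.0465,0,0]]]}}

```text
time: 10.87
tool_pos: [0.5296, -0.0036, 0.1748]
tool_rot: [0.0, 0.707, 0.707, -0.0]
contact_force: [0.3, -0.5, 0.3]
gripper_width: 0.363
grasp_force: 59.8
```

{"fn": "move_arm", "kwargs": {"targets": [[[10,-0.036,-0.0465,0,0],[10,-0.018,-0.023,0,0],[10,0,0,0,0],[10,0,0,0,0],[10,0,0,0,0]]]}}

```text
time: 11.28
tool_pos: [0.4899, -0.0352, 0.1753]
tool_rot: [0.0, 0.707, 0.707, 0.001]
contact_force: [1.0, -0.2, -0.9]
gripper_width: 0.358
grasp_force: 59.8
```

{"fn": "move_arm", "kwargs": {"targets": [[[10,0,0,0.05,0],[10,0,0,0.05,0],[10,0,0,0.05,0],[10,0,0,0.037,0],[10,0,0,0,0]]]}}

```text
time: 11.7
tool_pos: [0.4869, -0.034, 0.0578]
tool_rot: [-0.004, 0.707, 0.707, -0.002]
contact_force: [-0.4, 0.4, -1.6]
gripper_width: 0.36
grasp_force: 59.8
```

{"fn": "move_arm", "kwargs": {"targets": [[[10,0,0,0.004,0],[10,0,0,0,0],[10,0,0,0,0]]]}}

```text
time: 11.95
tool_pos: [0.4909, -0.0354, 0.062]
tool_rot: [0.001, 0.707, 0.707, 0.001]
contact_force: [1.1, -0.2, -0.5]
gripper_width: 0.358
grasp_force: 59.8
```

{"fn": "move_arm", "kwargs": {"targets": [[[10,0,0,0.004,0],[10,0,0,0,0],[10,0,0,0,0]]]}}

```text
time: 12.2
tool_pos: [0.4897, -0.0355, 0.0584]
tool_rot: [0.001, 0.707, 0.707, 0.0]
contact_force: [-2.0, 0.3, -0.3]
gripper_width: 0.359
grasp_force: 59.8
```

{"fn": "move_arm", "kwargs": {"targets": [[[10,0,0,0.003,0],[10,0,0,0,0],[10,0,0,0,0],[10,0,0,0,0]]]}}

```text
time: 12.53
tool_pos: [0.4895, -0.0355, 0.0561]
tool_rot: [0.0, 0.707, 0.707, 0.0]
contact_force: [0.3, 0.0, 0.2]
gripper_width: 0.358
grasp_force: 60.0
```

{"fn": "move_arm", "kwargs": {"targets": [[[10,0,0,0.002,0],[10,0,0,0,0],[10,0,0,0,0]]]}}

```text
time: 12.78
tool_pos: [0.4897, -0.0355, 0.0561]
tool_rot: [-0.0, 0.707, 0.707, -0.0]
contact_force: [-2.9, 0.7, 8.9]
gripper_width: 0.358
grasp_force: 60.9
```

{"fn": "move_arm", "kwargs": {"targets": [[[70,0,0,-0.002,0],[70,0,0,0,0],[70,0,0,0,0],[70,0,0,0,0],[70,0,0,-0.03,0]]]}}

```text
time: 13.2
tool_pos: [0.4863, -0.0347, 0.0703]
tool_rot: [-0.003, 0.707, 0.707, -0.002]
contact_force: [-0.7, -0.3, -0.4]
gripper_width: 0.7
grasp_force: 0.0
```

{"fn": "move_arm", "kwargs": {"targets": [[[70,0,0,-0.05,0],[70,0,0,-0.06,0],[70,0,0,-0.06,0],[100,0,0,-0.06,0],[100,0,0,-0.018,0]]]}}

```text
time: 13.62
tool_pos: [0.4919, -0.0359, 0.2294]
tool_rot: [0.004, 0.707, 0.707, 0.003]
contact_force: [0.3, 0.7, 0.7]
gripper_width: 0.954
grasp_force: 0.0
```

{"fn": "move_arm", "kwargs": {"targets": [[[100,-0.054,0.0075,0,0],[100,-0.054,0.0075,0,0],[100,-0.054,0.0075,0,0],[100,-0.054,0.0075,0,0],[100,-0.05,0.0075,0,0]]]}}

```text
time: 14.03
tool_pos: [0.5115, -0.1966, 0.2219]
tool_rot: [-0.0, 0.707, 0.707, -0.0]
contact_force: [-0.2, -0.2, -0.2]
gripper_width: 1.0
grasp_force: 0.0
```

{"fn": "move_arm", "kwargs": {"targets": [[[100,0,0,0,0],[100,0,0,0,0],[100,0,0,0,0]]]}}

```text
time: 14.28
tool_pos: [0.5114, -0.1946, 0.2219]
tool_rot: [-0.001, 0.707, 0.707, -0.0]
contact_force: [-0.1, -0.5, 0.4]
gripper_width: 1.001
grasp_force: 0.0
```

{"fn": "move_arm", "kwargs": {"targets": [[[100,0,0,0.05,0],[100,0,0,0.06,0],[100,0,0,0.06,0],[100,0,0,0.05,0],[100,0,0,0.03,0]]]}}

```text
time: 14.7
tool_pos: [0.5094, -0.1922, 0.0684]
tool_rot: [-0.003, 0.707, 0.708, -0.001]
contact_force: [0.3, 0.6, -0.9]
gripper_width: 0.999
grasp_force: 0.0
```

{"fn": "move_arm", "kwargs": {"targets": [[[100,0,0,0.013,0],[100,0,0,0,0],[100,0,0,0,0],[30,0,0,0,0],[30,0,0,0,0]]]}}

```text
time: 15.12
tool_pos: [0.5131, -0.1955, 0.0672]
tool_rot: [0.002, 0.707, 0.707, 0.001]
contact_force: [-0.7, -0.0, 0.0]
gripper_width: 0.752
grasp_force: 0.2
```

{"fn": "move_arm", "kwargs": {"targets": [[[30,0,0,0,0],[30,0,0,0,0],[30,0,0,0,0],[30,0,0,0,0],[30,0,0,0,0]]]}}

```text
time: 15.53
tool_pos: [0.5134, -0.1959, 0.0676]
tool_rot: [0.002, 0.707, 0.707, 0.001]
contact_force: [-0.6, 0.6, 6.9]
gripper_width: 0.696
grasp_force: 64.4
```

{"fn": "move_arm", "kwargs": {"targets": [[[30,0,0,-0.03,0],[30,0,0,-0.05,0],[30,0,0,-0.06,0],[30,0,0,-0.04,0],[30,0,0,-0.02,0]]]}}

```text
time: 15.95
tool_pos: [0.5137, -0.1961, 0.1903]
tool_rot: [0.004, 0.707, 0.707, 0.001]
contact_force: [0.1, -1.4, 0.4]
gripper_width: 0.702
grasp_force: 64.9
```

{"fn": "move_arm", "kwargs": {"targets": [[[30,0,0,0,0],[30,0,0,0,0],[30,0,0,0,0]]]}}

```text
time: 16.2
tool_pos: [0.5106, -0.1944, 0.1826]
tool_rot: [-0.002, 0.707, 0.707, -0.001]
contact_force: [0.1, 0.1, -0.7]
gripper_width: 0.698
grasp_force: 64.9
```

{"fn": "move_arm", "kwargs": {"targets": [[[30,0.025,0.0125,0,0],[30,0.052,0.026,0,0],[30,0.052,0.026,0,0],[30,0.052,0.026,0,0],[30,0.052,0.026,0,0]]]}}

```text
time: 16.62
tool_pos: [0.5808, -0.0536, 0.1818]
tool_rot: [-0.002, 0.707, 0.707, -0.001]
contact_force: [0.1, -0.2, 0.9]
gripper_width: 0.7
grasp_force: 64.9
```

{"fn": "move_arm", "kwargs": {"targets": [[[30,0.052,0.026,0,0],[30,0.052,0.026,0,0],[30,0.052,0.026,0,0],[30,0.052,0.026,0,0],[30,0.036,0.019,0,0]]]}}

```text
time: 17.03
tool_pos: [0.6549, 0.0939, 0.1814]
tool_rot: [-0.002, 0.707, 0.707, -0.001]
contact_force: [-0.7, -0.6, 0.7]
gripper_width: 0.702
grasp_force: 64.9
```

{"fn": "move_arm", "kwargs": {"targets": [[[30,0,0,0.02,0],[30,0,0,0.05,0],[30,0,0,0.04,0],[30,0,0,0.013,0],[30,0,0,0,0]]]}}

```text
time: 17.45
tool_pos: [0.6518, 0.0905, 0.1051]
tool_rot: [-0.004, 0.707, 0.707, -0.004]
contact_force: [-0.1, -0.6, -0.7]
gripper_width: 0.7
grasp_force: 64.9
```

{"fn": "move_arm", "kwargs": {"targets": [[[30,0,0,0,0],[30,0,0,0,0]]]}}

```text
time: 17.62
tool_pos: [0.6563, 0.0907, 0.1124]
tool_rot: [0.001, 0.707, 0.707, 0.001]
contact_force: [-0.2, -0.4, 0.2]
gripper_width: 0.697
grasp_force: 64.9
```

{"fn": "move_arm", "kwargs": {"targets": [[[30,0,0,0.006,0],[30,0,0,0.006,0],[30,0,0,0,0],[30,0,0,0,0]]]}}

```text
time: 17.95
tool_pos: [0.6556, 0.0911, 0.1041]
tool_rot: [0.0, 0.707, 0.707, 0.0]
contact_force: [0.2, 0.2, -0.5]
gripper_width: 0.702
grasp_force: 64.9
```

{"fn": "move_arm", "kwargs": {"targets": [[[30,0,0,0.004,0],[30,0,0,0,0],[30,0,0,0,0],[30,0,0,0,0]]]}}

```text
time: 18.28
tool_pos: [0.6556, 0.0912, 0.1015]
tool_rot: [-0.0, 0.707, 0.707, -0.0]
contact_force: [0.3, -0.4, -0.0]
gripper_width: 0.704
grasp_force: 64.9
```

{"fn": "move_arm", "kwargs": {"targets": [[[30,0,0,0.003,0],[30,0,0,0,0],[30,0,0,0,0],[30,0,0,0,0]]]}}

```text
time: 18.62
tool_pos: [0.6558, 0.0912, 0.0999]
tool_rot: [0.0, 0.707, 0.707, 0.0]
contact_force: [0.8, 0.9, -0.2]
gripper_width: 0.7
grasp_force: 64.9
```

{"fn": "move_arm", "kwargs": {"targets": [[[30,0,0,0.002,0],[30,0,0,0,0],[30,0,0,0,0],[30,0,0,0,0]]]}}

```text
time: 18.95
tool_pos: [0.6559, 0.0912, 0.0998]
tool_rot: [0.0, 0.707, 0.707, 0.0]
contact_force: [-2.5, 0.1, 4.9]
gripper_width: 0.7
grasp_force: 65.4
```

{"fn": "move_arm", "kwargs": {"targets": [[[30,0,0,0.002,0],[30,0,0,0,0],[30,0,0,0,0],[30,0,0,0,0]]]}}

```text
time: 19.28
tool_pos: [0.6559, 0.0913, 0.0997]
tool_rot: [0.0, 0.707, 0.707, 0.0]
contact_force: [-4.9, -0.2, 9.7]
gripper_width: 0.702
grasp_force: 65.9
```

{"fn": "move_arm", "kwargs": {"targets": [[[100,0,0,-0.004,0],[100,0,0,0,0],[100,0,0,0,0],[100,0,0,0,0],[100,0,0,-0.02,0]]]}}

```text
time: 19.7
tool_pos: [0.6533, 0.091, 0.1084]
tool_rot: [-0.002, 0.707, 0.707, -0.002]
contact_force: [-0.9, 0.1, -0.8]
gripper_width: 0.998
grasp_force: 0.0
```

{"fn": "move_arm", "kwargs": {"targets": [[[100,0,0,-0.04,0],[100,0,0,-0.06,0],[100,0,0,-0.06,0],[100,0,0,-0.05,0],[100,0,0,-0.02,0]]]}}

```text
time: 20.12
tool_pos: [0.6577, 0.0913, 0.257]
tool_rot: [0.003, 0.707, 0.707, 0.003]
contact_force: [0.6, -0.2, 0.7]
gripper_width: 1.004
grasp_force: 0.0
```

{"fn": "move_arm", "kwargs": {"targets": [[[75,-0.0537,-0.0157,0,0],[75,-0.0537,-0.0157,0,0],[75,-0.0537,-0.0157,0,0],[75,-0.0537,-0.0157,0,0],[75,-0.0537,-0.0157,0,0]]]}}

```text
time: 20.53
tool_pos: [0.6074, -0.0711, 0.2491]
tool_rot: [-0.0, 0.707, 0.707, -0.0]
contact_force: [1.1, 0.1, 0.0]
gripper_width: 0.751
grasp_force: 0.0
```

{"fn": "move_arm", "kwargs": {"targets": [[[75,-0.0537,-0.0157,0,0],[75,-0.0537,-0.0157,0,0],[75,-0.0537,-0.0157,0,0],[75,-0.0537,-0.0157,0,0],[75,-0.0537,-0.0157,0,0]]]}}

```text
time: 20.95
tool_pos: [0.5602, -0.2323, 0.2491]
tool_rot: [-0.001, 0.707, 0.707, -0.0]
contact_force: [0.4, 0.3, -0.3]
gripper_width: 0.751
grasp_force: 0.0
```

{"fn": "move_arm", "kwargs": {"targets": [[[75,-0.0537,-0.0157,0,0],[75,-0.0537,-0.0157,0,0],[75,-0.0537,-0.0157,0,0],[75,-0.0537,-0.0157,0,0],[75,-0.0537,-0.0157,0,0]]]}}

```text
time: 21.37
tool_pos: [0.513, -0.3934, 0.2491]
tool_rot: [-0.001, 0.707, 0.707, 0.0]
contact_force: [0.9, -0.6, -0.0]
gripper_width: 0.751
grasp_force: 0.0
```

{"fn": "move_arm", "kwargs": {"targets": [[[75,0,0,0,0],[75,0,0,0,0],[75,0,0,0,0]]]}}

```text
time: 21.62
tool_pos: [0.5139, -0.3916, 0.249]
tool_rot: [-0.001, 0.707, 0.707, 0.0]
contact_force: [-0.1, 0.4, -0.3]
gripper_width: 0.75
grasp_force: 0.0
```

```bash
python3 - <<'E'
from h import *
t=grab_frame("top")[:,:,::-1]; s=grab_frame("side")[:,:,::-1]; print(state()["tool_pos"])
cv2.imwrite("pics/top2.png",t); cv2.imwrite("pics/side2.png",s)
G=[ring(.655,.091,.101,.031),ring(.655,.091,.036,.039),rect(.49,-.036,.004,.032,.044,0),rect(.49,-.036,.048,.032,.044,0),ring(.514,-.392,.036,.016),ring(.514,-.392,.096,.016)]
crop(t,"top",265,170,375,300,3,G,"/tmp/a.png"); crop(s,"side",285,210,415,370,3,G,"/tmp/b.png")
a,b=cv2.imread("/tmp/a.png"),cv2.imread("/tmp/b.png"); cv2.imwrite("pics/o6.png",np.hstack([np.pad(a,((0,90),(0,0),(0,0))),b]))
E
```

```text
[ 0.51439949 -0.39084335  0.24939875]
```

View pics/o6.png

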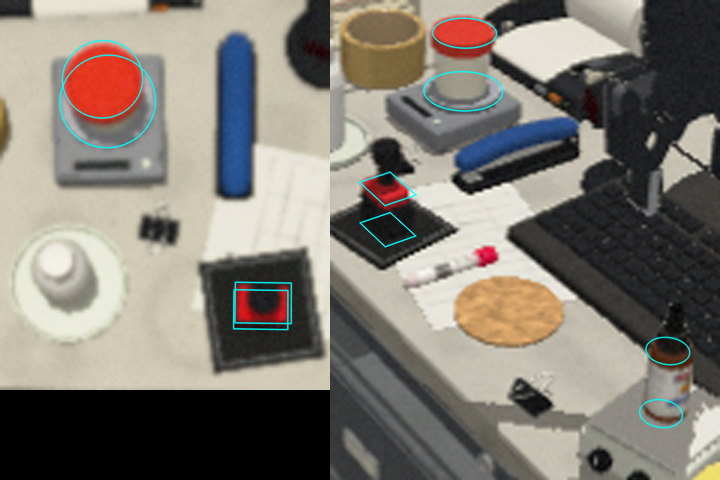

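The cup and the stamp are both upright and centred. Next is the dropper.

{"fn": "move_arm", "kwargs": {"targets": [[[75,0,0,0.05,0],[75,0,0,0.06,0],[75,0,0,0.06,0],[75,0,0,0.05,0],[75,0,0,0.02,0]]]}}

```text
time: 22.13
tool_pos: [0.5123, -0.3884, 0.1]
tool_rot: [-0.004, 0.707, 0.708, -0.0]
contact_force: [-1.0, 0.1, -0.8]
gripper_width: 0.749
grasp_force: 0.0
```

{"fn": "move_arm", "kwargs": {"targets": [[[75,0,0,0.016,0],[75,0,0,0,0],[75,0,0,0,0],[75,0,0,0,0]]]}}

```text
time: 22.47
tool_pos: [0.5155, -0.3931, 0.099]
tool_rot: [0.002, 0.707, 0.707, 0.0]
contact_force: [0.2, -0.4, 1.0]
gripper_width: 0.747
grasp_force: 0.0
```

{"fn": "move_arm", "kwargs": {"targets": [[[10,0,0,0,0],[10,0,0,0,0],[10,0,0,0,0],[10,0,0,0,0],[10,0,0,0,0]]]}}

```text
time: 22.88
tool_pos: [0.515, -0.3929, 0.098]
tool_rot: [0.002, 0.707, 0.707, 0.0]
contact_force: [0.9, 1.9, 6.3]
gripper_width: 0.354
grasp_force: 59.2
```

{"fn": "move_arm", "kwargs": {"targets": [[[10,0,0,0,0],[10,0,0,0,0],[10,0,0,0,0]]]}}

```text
time: 23.13
tool_pos: [0.515, -0.3929, 0.0979]
tool_rot: [0.002, 0.707, 0.707, 0.0]
contact_force: [0.5, 0.1, 6.1]
gripper_width: 0.356
grasp_force: 59.2
```

{"fn": "move_arm", "kwargs": {"targets": [[[10,0,0,-0.03,0],[10,0,0,-0.05,0],[10,0,0,-0.05,0],[10,0,0,-0.037,0],[10,0.02,0,0,0]]]}}

```text
time: 23.55
tool_pos: [0.5158, -0.3833, 0.2027]
tool_rot: [0.005, 0.708, 0.706, -0.0]
contact_force: [0.7, 0.2, 1.4]
gripper_width: 0.352
grasp_force: 59.4
```

{"fn": "move_arm", "kwargs": {"targets": [[[10,0.05,0,0,0],[10,0.06,0,0,0],[10,0.06,0,0,0],[10,0.06,0,0,0],[10,0.05,0,0,0]]]}}

```text
time: 23.97
tool_pos: [0.5128, -0.2092, 0.1943]
tool_rot: [-0.002, 0.707, 0.707, -0.0]
contact_force: [-0.2, 0.7, -1.0]
gripper_width: 0.354
grasp_force: 59.3
```

{"fn": "move_arm", "kwargs": {"targets": [[[10,0.029,0,0,0],[10,0,0,0,0],[10,0,0,0.04,0],[10,0,0,0.05,0],[10,0,0,0.05,0]]]}}

```text
time: 24.38
tool_pos: [0.5141, -0.195, 0.1114]
tool_rot: [0.001, 0.707, 0.707, -0.0]
contact_force: [-0.3, 0.3, -1.6]
gripper_width: 0.357
grasp_force: 59.4
```

{"fn": "move_arm", "kwargs": {"targets": [[[10,0,0,0.04,0],[10,0,0,0.02,0],[10,0,0,0,0],[10,0,0,0,0],[10,0,0,0,0]]]}}

```text
time: 24.8
tool_pos: [0.5152, -0.1955, 0.0779]
tool_rot: [0.001, 0.707, 0.707, 0.0]
contact_force: [-0.3, -0.8, -0.0]
gripper_width: 0.353
grasp_force: 59.3
```

{"fn": "move_arm", "kwargs": {"targets": [[[10,0,0,0.007,0],[10,0,0,0.007,0],[10,0,0,0,0],[10,0,0,0,0]]]}}

```text
time: 25.13
tool_pos: [0.5142, -0.1947, 0.0681]
tool_rot: [0.0, 0.707, 0.707, 0.0]
contact_force: [0.2, 0.0, 0.0]
gripper_width: 0.356
grasp_force: 59.3
```

{"fn": "move_arm", "kwargs": {"targets": [[[10,0,0,0.004,0],[10,0,0,0,0],[10,0,0,0,0],[10,0,0,0,0]]]}}

```text
time: 25.47
tool_pos: [0.5146, -0.1949, 0.066]
tool_rot: [0.001, 0.707, 0.707, 0.0]
contact_force: [0.5, 0.5, 1.5]
gripper_width: 0.353
grasp_force: 59.5
```

{"fn": "move_arm", "kwargs": {"targets": [[[10,0,0,0.002,0],[10,0,0,0,0],[10,0,0,0,0],[10,0,0,0,0]]]}}

```text
time: 25.8
tool_pos: [0.5148, -0.1951, 0.0659]
tool_rot: [0.001, 0.707, 0.707, 0.0]
contact_force: [-1.5, 0.6, 8.0]
gripper_width: 0.355
grasp_force: 60.0
```

{"fn": "move_arm", "kwargs": {"targets": [[[75,0,0,-0.002,0],[75,0,0,0,0],[75,0,0,0,0],[75,0,0,0,0],[75,0,0,-0.03,0]]]}}

```text
time: 26.22
tool_pos: [0.5113, -0.1932, 0.0795]
tool_rot: [-0.004, 0.707, 0.707, -0.001]
contact_force: [-0.5, 0.7, -0.7]
gripper_width: 0.751
grasp_force: 0.0
```

{"fn": "move_arm", "kwargs": {"targets": [[[75,0,0,-0.055,0],[75,0,0,-0.06,0],[75,0,0,-0.06,0],[75,0,0,-0.06,0],[75,0,0,-0.04,0]]]}}

```text
time: 26.63
tool_pos: [0.5149, -0.1951, 0.2525]
tool_rot: [0.002, 0.707, 0.707, 0.001]
contact_force: [1.2, 0.1, 0.0]
gripper_width: 0.752
grasp_force: 0.0
```

{"fn": "move_arm", "kwargs": {"targets": [[[90,0.03,0,0,0],[90,0.056,0,0,0],[90,0.056,0,0,0],[90,0.056,0,0,0],[90,0.056,0,0,0]]]}}

```text
time: 27.05
tool_pos: [0.5137, -0.041, 0.2482]
tool_rot: [-0.0, 0.708, 0.707, -0.0]
contact_force: [0.3, 0.2, 0.4]
gripper_width: 0.903
grasp_force: 0.0
```

{"fn": "move_arm", "kwargs": {"targets": [[[90,0.056,-0.004,0,0],[90,0.056,0,0,0],[90,0.056,0,0,0],[90,0.056,0,0,0],[90,0.05,0,0,0]]]}}

```text
time: 27.47
tool_pos: [0.5113, 0.1241, 0.2482]
tool_rot: [-0.0, 0.707, 0.707, -0.0]
contact_force: [0.4, -0.4, -0.7]
gripper_width: 0.899
grasp_force: 0.0
```

{"fn": "move_arm", "kwargs": {"targets": [[[90,0,0,0,0],[90,0,0,0,0],[90,0,0,0,0],[90,0,0,0,0]]]}}

```text
time: 27.8
tool_pos: [0.5119, 0.1212, 0.2483]
tool_rot: [-0.0, 0.708, 0.707, -0.0]
contact_force: [-0.7, 0.2, -0.2]
gripper_width: 0.902
grasp_force: 0.0
```

{"fn": "move_arm", "kwargs": {"targets": [[[90,0,0,0.05,0],[90,0,0,0.06,0],[90,0,0,0.06,0],[90,0,0,0.06,0],[90,0,0,0.04,0]]]}}

```text
time: 28.22
tool_pos: [0.51, 0.1205, 0.0828]
tool_rot: [-0.001, 0.708, 0.706, -0.002]
contact_force: [-1.3, 0.8, 0.3]
gripper_width: 0.9
grasp_force: 0.0
```

{"fn": "move_arm", "kwargs": {"targets": [[[90,0,0,0.023,0],[90,0,0,0,0],[90,0,0,0,0],[90,0,0,0,0]]]}}

```text
time: 28.55
tool_pos: [0.5131, 0.1215, 0.0742]
tool_rot: [0.001, 0.708, 0.707, 0.001]
contact_force: [-0.2, -0.7, 0.8]
gripper_width: 0.898
grasp_force: 0.0
```

{"fn": "move_arm", "kwargs": {"targets": [[[20,0,0,0,0],[20,0,0,0,0],[20,0,0,0,0],[20,0,0,0,0],[20,0,0,0,0]]]}}

```text
time: 28.97
tool_pos: [0.5128, 0.1222, 0.0747]
tool_rot: [0.001, 0.707, 0.707, 0.001]
contact_force: [-1.4, -0.5, 5.5]
gripper_width: 0.513
grasp_force: 60.9
```

{"fn": "move_arm", "kwargs": {"targets": [[[20,0,0,0,0],[20,0,0,0,0],[20,0,0,0,0]]]}}

```text
time: 29.22
tool_pos: [0.5128, 0.1222, 0.0747]
tool_rot: [0.001, 0.707, 0.707, 0.001]
contact_force: [-2.2, 0.0, 5.5]
gripper_width: 0.513
grasp_force: 60.9
```

{"fn": "move_arm", "kwargs": {"targets": [[[20,0,0,-0.03,0],[20,0,0,-0.06,0],[20,0,0,-0.06,0],[20,0,0,-0.06,0],[20,0,0,-0.06,0]]]}}

```text
time: 29.63
tool_pos: [0.5114, 0.1222, 0.2367]
tool_rot: [0.0, 0.707, 0.707, 0.0]
contact_force: [1.0, 0.7, -1.2]
gripper_width: 0.515
grasp_force: 61.5
```

{"fn": "move_arm", "kwargs": {"targets": [[[20,0,0,-0.03,0],[20,0,0,0,0],[20,-0.03,0,0,0],[20,-0.055,0,0,0],[20,-0.055,0,0,0]]]}}

```text
time: 30.05
tool_pos: [0.511, 0.0379, 0.2513]
tool_rot: [-0.001, 0.706, 0.708, -0.001]
contact_force: [1.4, -0.0, -1.2]
gripper_width: 0.511
grasp_force: 61.5
```

{"fn": "move_arm", "kwargs": {"targets": [[[20,-0.058,0,0,0],[20,-0.058,0,0,0],[20,-0.058,0,0,0],[20,-0.058,0,0,0],[20,-0.058,0,0,0]]]}}

```text
time: 30.47
tool_pos: [0.5108, -0.1372, 0.251]
tool_rot: [-0.001, 0.707, 0.707, -0.0]
contact_force: [0.8, 0.7, -1.4]
gripper_width: 0.519
grasp_force: 61.5
```

{"fn": "move_arm", "kwargs": {"targets": [[[20,-0.058,0,0,0],[20,-0.058,0,0,0],[20,-0.058,0,0,0],[20,-0.058,0,0,0],[20,-0.058,0,0,0]]]}}

```text
time: 30.88
tool_pos: [0.5108, -0.3112, 0.2508]
tool_rot: [-0.001, 0.707, 0.707, -0.0]
contact_force: [0.8, 0.1, -1.3]
gripper_width: 0.515
grasp_force: 61.5
```

{"fn": "move_arm", "kwargs": {"targets": [[[20,-0.058,0,0,0],[20,-0.058,0,0,0],[20,-0.03,0,0,0],[20,0,0,0,0],[20,0,0,0,0]]]}}

```text
time: 31.3
tool_pos: [0.5109, -0.3977, 0.2506]
tool_rot: [-0.002, 0.708, 0.706, 0.0]
contact_force: [0.1, 1.1, -1.5]
gripper_width: 0.512
grasp_force: 61.5
```

{"fn": "move_arm", "kwargs": {"targets": [[[20,0,0,0,0],[20,0,0,0,0]]]}}

```text
time: 31.47
tool_pos: [0.5117, -0.3961, 0.252]
tool_rot: [-0.001, 0.707, 0.707, 0.0]
contact_force: [-0.1, -0.1, -1.0]
gripper_width: 0.513
grasp_force: 61.5
```

{"fn": "move_arm", "kwargs": {"targets": [[[20,-0.002,0,0.04,0],[20,0,0,0.055,0],[20,0,0,0.055,0],[20,0,0,0.045,0],[20,0,0,0.025,0]]]}}

```text
time: 31.88
tool_pos: [0.5103, -0.3958, 0.1164]
tool_rot: [-0.003, 0.707, 0.707, 0.0]
contact_force: [-0.3, 0.1, -1.7]
gripper_width: 0.515
grasp_force: 61.5
```

{"fn": "move_arm", "kwargs": {"targets": [[[20,0,0,0.008,0],[20,0,0,0,0],[20,0,0,0,0],[20,0,0,0,0],[20,0,0,0,0]]]}}

```text
time: 32.3
tool_pos: [0.5128, -0.3997, 0.1186]
tool_rot: [0.002, 0.707, 0.707, 0.0]
contact_force: [0.1, 0.3, -0.8]
gripper_width: 0.513
grasp_force: 61.5
```

{"fn": "move_arm", "kwargs": {"targets": [[[20,0,0,0.003,0],[20,0,0,0,0],[20,0,0,0,0],[20,0,0,0,0]]]}}

```text
time: 32.63
tool_pos: [0.5117, -0.3987, 0.1142]
tool_rot: [0.0, 0.707, 0.707, -0.0]
contact_force: [0.9, 0.4, -1.6]
gripper_width: 0.513
grasp_force: 61.5
```

Need about 7.5 mm more.

{"fn": "move_arm", "kwargs": {"targets": [[[20,0,0,0.004,0],[20,0,0,0.004,0],[20,0,0,0,0],[20,0,0,0,0],[20,0,0,0,0]]]}}

```text
time: 33.05
tool_pos: [0.5116, -0.3986, 0.1091]
tool_rot: [-0.0, 0.707, 0.707, -0.0]
contact_force: [-0.5, -0.6, -0.3]
gripper_width: 0.515
grasp_force: 61.5
```

{"fn": "move_arm", "kwargs": {"targets": [[[20,0,0,0.003,0],[20,0,0,0,0],[20,0,0,0,0],[20,0,0,0,0]]]}}

```text
time: 33.38
tool_pos: [0.5116, -0.3987, 0.1075]
tool_rot: [-0.0, 0.707, 0.707, -0.0]
contact_force: [0.4, -0.1, 0.3]
gripper_width: 0.518
grasp_force: 61.5
```

{"fn": "move_arm", "kwargs": {"targets": [[[20,0,0,0.002,0],[20,0,0,0,0],[20,0,0,0,0],[20,0,0,0,0]]]}}

```text
time: 33.72
tool_pos: [0.5118, -0.3989, 0.1068]
tool_rot: [0.0, 0.707, 0.707, 0.0]
contact_force: [-0.3, -0.1, 1.6]
gripper_width: 0.514
grasp_force: 61.7
```

{"fn": "move_arm", "kwargs": {"targets": [[[90,0,0,0,0],[90,0,0,0,0],[90,0,0,0,0],[90,0,0,0,0],[90,0,0,-0.03,0]]]}}

```text
time: 34.13
tool_pos: [0.5096, -0.3968, 0.12]
tool_rot: [-0.004, 0.707, 0.707, -0.0]
contact_force: [-0.6, -0.2, -0.6]
gripper_width: 0.902
grasp_force: 0.0
```

{"fn": "move_arm", "kwargs": {"targets": [[[90,0,0,-0.05,0],[90,0,0,-0.06,0],[90,0,0,-0.06,0],[90,0,0,-0.04,0],[90,0,0,0,0]]]}}

```text
time: 34.55
tool_pos: [0.5139, -0.4009, 0.2589]
tool_rot: [0.006, 0.707, 0.707, 0.0]
contact_force: [0.9, -0.4, 0.9]
gripper_width: 0.894
grasp_force: 0.0
```

{"fn": "move_arm", "kwargs": {"targets": [[[75,0.03,0.005,0,0],[75,0.055,0,0,0],[75,0.06,0,0,0],[75,0.06,0,0,0],[75,0.06,0,0,0]]]}}

```text
time: 34.97
tool_pos: [0.5137, -0.237, 0.248]
tool_rot: [-0.002, 0.707, 0.707, -0.0]
contact_force: [-0.1, -0.0, -0.7]
gripper_width: 0.751
grasp_force: 0.0
```

{"fn": "move_arm", "kwargs": {"targets": [[[75,0.05,0,0,0],[75,0.025,0,0,0],[75,0,0,0,0],[75,0,0,0,0],[75,0,0,0,0]]]}}

```text
time: 35.38
tool_pos: [0.5146, -0.1952, 0.2497]
tool_rot: [-0.0, 0.707, 0.707, -0.0]
contact_force: [0.2, -0.5, -0.2]
gripper_width: 0.748
grasp_force: 0.0
```

```bash
python3 - <<'E'
from h import *
t=grab_frame("top")[:,:,::-1]; s=grab_frame("side")[:,:,::-1]; print(state()["tool_pos"])
G=[rect(.512,-.398,.036,.088,.082,np.radians(14)),ring(.512,-.3985,.036,.023),ring(.512,-.3985,.106,.023),ring(.515,-.195,.004,.016),ring(.515,-.195,.064,.016)]
crop(t,"top",460,225,550,305,4,G,"/tmp/a.png"); crop(s,"side",320,250,430,390,4,G,"/tmp/b.png")
a,b=cv2.imread("/tmp/a.png"),cv2.imread("/tmp/b.png"); cv2.imwrite("pics/o7.png",np.hstack([np.pad(a,((0,240),(0,0),(0,0))),b]))
E
```

```text
[ 0.51463759 -0.19577408  0.24994035]
```

View pics/o7.png

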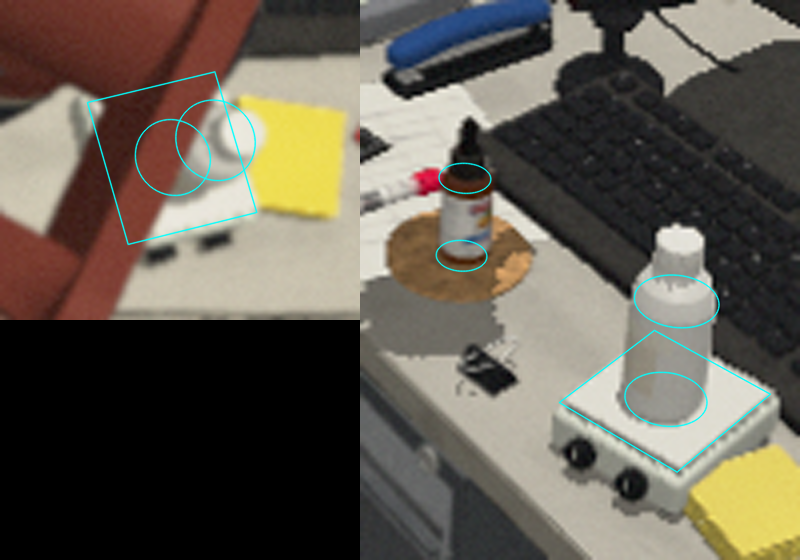

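The bottle is centred on the stirrer and the dropper is upright on the cork. Next is the dropper's final transfer.

{"fn": "move_arm", "kwargs": {"targets": [[[75,0,0,0.05,0],[75,0,0,0.06,0],[75,0,0,0.06,0],[75,0,0,0.06,0],[75,0,0,0.05,0]]]}}

```text
time: 35.9
tool_pos: [0.5137, -0.1955, 0.0796]
tool_rot: [-0.001, 0.708, 0.706, -0.0]
contact_force: [0.4, 0.2, 0.4]
gripper_width: 0.75
grasp_force: 0.0
```

{"fn": "move_arm", "kwargs": {"targets": [[[75,0,0,0.026,0],[75,0,0,0,0],[75,0,0,0,0],[75,0,0,0,0]]]}}

```text
time: 36.23
tool_pos: [0.5158, -0.1959, 0.0683]
tool_rot: [0.001, 0.708, 0.707, 0.0]
contact_force: [0.2, 0.5, 0.5]
gripper_width: 0.747
grasp_force: 0.0
```

{"fn": "move_arm", "kwargs": {"targets": [[[10,0,0,0,0],[10,0,0,0,0],[10,0,0,0,0],[10,0,0,0,0],[10,0,0,0,0]]]}}

```text
time: 36.65
tool_pos: [0.5161, -0.1954, 0.0688]
tool_rot: [0.002, 0.707, 0.707, 0.0]
contact_force: [-0.1, 0.4, 5.4]
gripper_width: 0.352
grasp_force: 59.5
```

{"fn": "move_arm", "kwargs": {"targets": [[[10,0,0,0,0],[10,0,0,0,0],[10,0,0,0,0]]]}}

```text
time: 36.9
tool_pos: [0.5161, -0.1954, 0.0688]
tool_rot: [0.002, 0.707, 0.707, 0.0]
contact_force: [-0.3, -0.6, 6.9]
gripper_width: 0.353
grasp_force: 59.6
```

{"fn": "move_arm", "kwargs": {"targets": [[[10,0,0,-0.03,0],[10,0,0,-0.06,0],[10,0,0,-0.06,0],[10,0,0,-0.06,0],[10,0,0,-0.04,0]]]}}

```text
time: 37.32
tool_pos: [0.5155, -0.195, 0.2207]
tool_rot: [0.002, 0.707, 0.707, 0.001]
contact_force: [-0.2, 0.4, -0.7]
gripper_width: 0.351
grasp_force: 59.7
```

{"fn": "move_arm", "kwargs": {"targets": [[[10,0.03,-0.005,0,0],[10,0.055,-0.006,0,0],[10,0.055,0,0,0],[10,0.055,0,0,0],[10,0.055,0,0,0]]]}}

```text
time: 37.73
tool_pos: [0.5076, -0.0433, 0.2165]
tool_rot: [-0.0, 0.707, 0.707, -0.0]
contact_force: [0.7, -0.5, -0.7]
gripper_width: 0.354
grasp_force: 59.7
```

{"fn": "move_arm", "kwargs": {"targets": [[[10,0.055,0,0,0],[10,0.055,0,0,0],[10,0.055,0,0,0],[10,0.055,0,0,0],[10,0.04,0,0,0]]]}}

```text
time: 38.15
tool_pos: [0.5075, 0.1137, 0.2165]
tool_rot: [-0.0, 0.707, 0.707, 0.0]
contact_force: [1.3, -0.8, -0.2]
gripper_width: 0.35
grasp_force: 59.7
```

{"fn": "move_arm", "kwargs": {"targets": [[[10,0.017,0,0,0],[10,0,0,0,0],[10,0,0,0,0],[10,0,0,0,0]]]}}

```text
time: 38.48
tool_pos: [0.5083, 0.1205, 0.2165]
tool_rot: [0.0, 0.708, 0.707, -0.0]
contact_force: [0.8, -0.6, -0.4]
gripper_width: 0.351
grasp_force: 59.7
```

{"fn": "move_arm", "kwargs": {"targets": [[[10,0,0,0.04,0],[10,0,0,0.05,0],[10,0,0,0.05,0],[10,0,0,0.05,0],[10,0,0,0.03,0]]]}}

```text
time: 38.9
tool_pos: [0.5065, 0.1197, 0.0812]
tool_rot: [-0.001, 0.708, 0.706, -0.002]
contact_force: [-0.7, -0.4, -0.0]
gripper_width: 0.352
grasp_force: 59.7
```

{"fn": "move_arm", "kwargs": {"targets": [[[10,0,0,0.01,0],[10,0,0,0,0],[10,0,0,0,0],[10,0,0,0,0],[10,0,0,0,0]]]}}

```text
time: 39.32
tool_pos: [0.5099, 0.1214, 0.0809]
tool_rot: [0.001, 0.707, 0.707, 0.001]
contact_force: [-0.6, 0.7, -0.9]
gripper_width: 0.356
grasp_force: 59.7
```

{"fn": "move_arm", "kwargs": {"targets": [[[10,0,0,0.006,0],[10,0,0,0.006,0],[10,0,0,0,0],[10,0,0,0,0],[10,0,0,0,0]]]}}

```text
time: 39.73
tool_pos: [0.5082, 0.1216, 0.0714]
tool_rot: [-0.0, 0.707, 0.707, -0.0]
contact_force: [0.7, 0.4, -0.8]
gripper_width: 0.355
grasp_force: 59.7
```

{"fn": "move_arm", "kwargs": {"targets": [[[10,0,0,0.004,0],[10,0,0,0,0],[10,0,0,0,0],[10,0,0,0,0]]]}}

```text
time: 40.07
tool_pos: [0.5082, 0.1215, 0.0691]
tool_rot: [-0.0, 0.707, 0.707, -0.0]
contact_force: [1.0, -0.7, -0.2]
gripper_width: 0.351
grasp_force: 59.8
```

{"fn": "move_arm", "kwargs": {"targets": [[[10,0,0,0.003,0],[10,0,0,0,0],[10,0,0,0,0],[10,0,0,0,0]]]}}

```text
time: 40.4
tool_pos: [0.5086, 0.1216, 0.0687]
tool_rot: [-0.0, 0.707, 0.707, -0.0]
contact_force: [-2.7, -1.4, 7.3]
gripper_width: 0.345
grasp_force: 60.5
```

{"fn": "move_arm", "kwargs": {"targets": [[[75,0,0,-0.002,0],[75,0,0,0,0],[75,0,0,0,0],[75,0,0,0,0],[75,0,0,-0.03,0]]]}}

```text
time: 40.82
tool_pos: [0.5053, 0.1212, 0.0828]
tool_rot: [-0.002, 0.707, 0.707, -0.003]
contact_force: [-1.1, 0.2, -0.7]
gripper_width: 0.748
grasp_force: 0.0
```

{"fn": "move_arm", "kwargs": {"targets": [[[75,0,0,-0.055,0],[75,0,0,-0.06,0],[75,0,0,-0.06,0],[75,0,0,-0.06,0],[75,0,0,-0.04,0]]]}}

```text
time: 41.23
tool_pos: [0.5092, 0.1216, 0.2556]
tool_rot: [0.001, 0.707, 0.707, 0.002]
contact_force: [0.5, 0.6, -0.5]
gripper_width: 0.747
grasp_force: 0.0
```

{"fn": "move_arm", "kwargs": {"targets": [[[75,0.055,-0.02,0,0],[75,0.055,-0.02,0,0],[75,0.055,-0.02,0,0],[75,0.055,-0.02,0,0],[75,0.055,-0.02,0,0]]]}}

```text
time: 41.65
tool_pos: [0.4475, 0.2878, 0.2514]
tool_rot: [0.0, 0.707, 0.707, 0.0]
contact_force: [1.1, 0.6, -0.5]
gripper_width: 0.749
grasp_force: 0.0
```

{"fn": "move_arm", "kwargs": {"targets": [[[75,0.055,-0.02,0,0],[75,0.055,-0.02,0,0],[75,0,0,0,0],[75,0,0,0,0],[75,0,0,0,0]]]}}

```text
time: 42.07
tool_pos: [0.4243, 0.3523, 0.2511]
tool_rot: [0.0, 0.707, 0.707, -0.0]
contact_force: [-0.1, -0.2, -0.3]
gripper_width: 0.746
grasp_force: 0.0
```

```bash
python3 - <<'E'
from h import *
t=grab_frame("top")[:,:,::-1]; s=grab_frame("side")[:,:,::-1]
G=[ring(.655,.091,.036,.039),ring(.655,.091,.101,.031),ring(.509,.1205,.009,.049),ring(.509,.1215,.064,.016),rect(.49,-.036,.004,.092,.092,np.radians(10)),rect(.49,-.036,.048,.032,.044,0),rect(.512,-.398,.036,.088,.082,np.radians(14)),ring(.512,-.398,.106,.023)]
crop(t,"top",260,170,540,305,2,G,"/tmp/a.png"); crop(s,"side",250,200,450,390,2,G,"/tmp/b.png")
a,b=cv2.imread("/tmp/a.png"),cv2.imread("/tmp/b.png")
cv2.imwrite("pics/o8.png",np.vstack([a[:, :560],np.pad(b[:330],((0,0),(0,160),(0,0)))]))
E
```

```text
(no output)
```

View pics/o8.png

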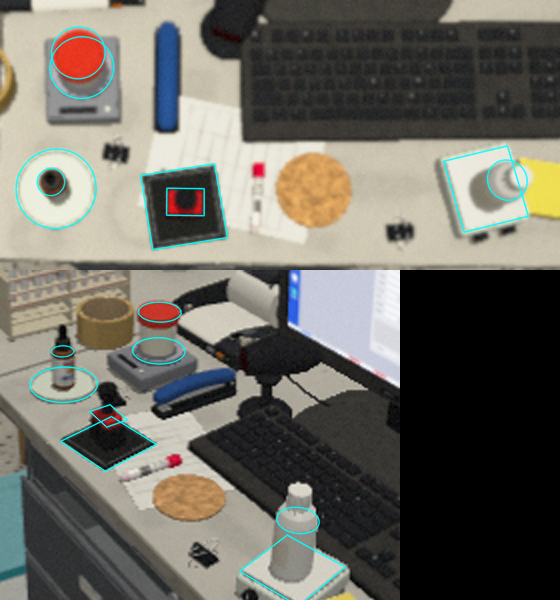

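All four things stand upright and centred on their places, and the gripper is clear of them.

```bash
python3 -c "
from plant import job
print(job.job_done())"
```

```text
the job is handed in; nothing more can be done
None
```

The job is handed in at about 42 s of the 141 s allowed: cup on the balance, white bottle on the stirrer, dropper bottle in the drip tray and stamp on the rubber mat. The last pictures show all four upright, centred to within a few millimetres and released; the verdict itself was not reported back.

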